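# Turn the toy waffle over with the turner

## Task

Take the toy turner from its rest, work its blade under the wooden waffle lying pale side up on the black griddle and flip the waffle over the step, so that it ends lying flat, brown side up, on the white serving board. Touch the waffle only with the turner, leave the other things on the dresser where they are, and put the turner back on its rest the way it lay.

Things in the scene. Friction and masses are not known exactly. Their poses are not given: they have to be found in the camera images.
- station: Toy breakfast station, fixed, 340 x 160 mm. Origin: centre of its underside; x points along it from black griddle to white serving board, z up. Griddle floor 8 mm above the dresser, from x = -170 to +20 mm, open at the -x end; beech rails 10 mm high, 140 mm apart inside, flank it from x = -100 to +20 mm. Board: 18 mm above the dresser, x = +20 to +170 mm.
- serving (a point): Centre of the top face of the white serving board (150 x 160 mm, flat); axes as the station.
- step (a point): Foot of the upright step, 10 mm high, between griddle floor and serving board, mid-width (x = +20 mm, z = 8 mm in the station's frame); axes as the station. The waffle hinges against it when its opposite side is lifted, and topples onto the board past upright; its 11 mm high edge turns there, so the lifted side needs 5 to 10 mm of play or it jams.
- waffle: Square wooden toy waffle, loose, 55 to 115 g, 16 mm thick, origin at its centre. Core 110 x 110 x 6 mm with a centred pad 86 x 86 x 5 mm on each face, pale cream on +z (up at the start), brown on -z: a 12 mm wide, 6 mm thick lip runs all round, its underside 5 mm clear of the floor. Starts on the griddle 4 to 20 mm short of the step, square to it within 0.1 rad; slides if pushed.
- turner: Toy turner, loose, 90 g, 215 mm long. Origin: middle of the underside of the blade's rear edge (heel); x points along the blade to the tip, z up out of the blade. Blade: flat steel, x = 0 to 65 mm, 70 mm wide, 2.5 mm thick. Neck and pink handle run back (-x) and up from the heel at 22 degrees to the blade; handle 22 mm wide (y), 24 mm thick, from 30 to 160 mm along that slope.
- turner_grip (a point): Point on the centre line of the turner's handle, 80 mm from the heel along the slope (74 mm behind and 34 mm above the heel): a good place to grip, across the 22 mm width, firmly; a hard push at the blade twists it in the grip. Axes as the turner.
- turner_tip (a point): Middle of the lower front edge of the turner's blade, 65 mm ahead of the heel. Axes as the turner.
- rest_home (a point): Where turner_grip lies when the turner is on its rest (same axes). The rest is a fixed mint block, 46 mm wide, 65 mm high; two cheeks 34 mm apart guide the handle from 132 to 158 mm along its slope, the blade lying flat on the dresser. Lowered straight down, the handle drops between the cheeks.
- tube: White cream tube standing on its cap, 48 mm diameter, 140 mm high; origin at its foot. Bystander.
- monitor: White baby monitor camera, ball head on a round foot, 76 mm wide, 123 mm high; origin at its foot. Bystander.
- bottle: Glass bottle with white cap, 60 mm diameter, 150 mm high; origin at its foot. Bystander.
- toycup: Mint toy mug, 70 mm diameter, 60 mm high; origin at its foot. Bystander.
- teether: Wooden teether ring lying flat, 84 mm across, 16 mm high; origin centre of its underside. Bystander.
There are look-alikes about, which are no part of the job. Leave any red look-alike of the turner alone.

How it is judged (in metres and radians):
On the way, in this order (a step that is already met when the one before it is completed fails the run):
1. the turner is lifted off its rest (distance between turner_grip and rest_home above 0.06 m), for 0.1 s.
2. the waffle is tipped up steeply by the turner (angle between waffle's own z axis and vertical between 0.7 and 2 rad and contact force between turner and waffle above 0.02 N), for 0.02 s.
At the end, for the whole second after the job is handed in: The waffle lies flat (within 0.12 rad), brown side up, on the serving board, its centre within 55 mm of the board's centre along the station and 40 mm across, at rest; the turner lies on its rest, within 30 mm and 0.2 rad of how it lay, at rest (angle between waffle's own z axis and vertical above 3.02 rad and x of waffle in the frame of serving between -0.055 and 0.055 m and y of waffle in the frame of serving between -0.04 and 0.04 m and z of waffle in the frame of serving between 0.004 and 0.013 m and linear speed of each of waffle, turner below 0.02 m/s and distance between turner_grip and rest_home below 0.03 m and angle between the x axis of turner and the x axis of rest_home, either way round below 0.2 rad and angle between turner's own z axis and vertical below 0.2 rad); the robot touches nothing.
It fails at once if the gripper or arm touches the waffle (contact force between any of the fingers, the arm and waffle above 0.2 N).
It fails at once if another thing on the dresser is moved by more than 30 mm (distance of any of tube, monitor, bottle, toycup, teether from where it was at the start of the episode above 0.03 m).
It also fails if it takes over 48 s, if anything falls off the work surface, if the arm or the gripper's body presses on something with over 40 N, if the wrist force passes 120 N, or if a joint passes its speed limit or range.

## Robot

A 7-joint arm with a two-finger parallel gripper is mounted at the origin on the work surface. World frame = base frame: x ahead of the robot, y to its left, z up, the work surface at z = 0. Lengths are in m, angles in degrees, forces in N, time in s.
With the tool pointing down it reaches from about 0.425 to 0.875 m from the base axis. Payload 4.7 kg.
Tool frame: the origin (TCP) lies at the very end of the fingers, on their centre line; the grasp point (between the pads) lies 19 mm behind it; z points along the fingers, y is the line along which they close (so a half turn about z gives the same grasp; the last joint's range is limited). The gripper opens to 87 mm and grips with 3 to 60 N. Pads are 19 mm wide; open, the fingers measure 117 mm over their backs; the gripper's body (75 mm by 190 mm) begins 51 mm behind the grasp point.
Start: joints at [75.579, 18.392, -4.016, 83.108, 1.295, 78.541, -3.26], TCP at [0.171, -0.627, 0.186] pointing down, gripper open.
Joint ranges: [-163.93, 163.93], [-17.29, 119.83], [-79.2, 71.16], [3.27, 140.29], [-89.18, 269.18], [5.43, 117.66], [-154.24, 154.24]. Speed limits (degrees/s): [147.25, 147.25, 180, 180, 180, 180, 180].

## Interface

Orientations are given as [roll, pitch, yaw] about the fixed x, y, z axes, in that order (R = Rz(yaw) Ry(pitch) Rx(roll)).
In Python, from cell import get_obs, eyes, env gives the robot as it stands.
- The arm moves only by the tool servo_tool, never from a script. Its argument "series" is a list that holds one entry, the list of rows, each a list of 7 numbers: the shift along the tool's x, y, z in units of 300 mm (1.0 is 300 mm), then the turn, a rotation vector about the tool's x, y, z in units of pi rad (1.0 is pi rad), then the opening, from 0 (shut) to 1 (fully open). In form: [[[tx, ty, tz, wx, wy, wz, gripper], ...]]. A call has 1 to 12 rows; each row is the pose to reach, as a shift and turn from the pose commanded when the call began, along the tool's axes at that moment, turning the shorter way round; what a row does not reach only later rows make up. A row lasts 1/12 s, in which the tool goes at most 41.7 mm and 7.16 degrees, less where a joint would pass 70% of its speed; a pose out of reach is approached as far as the arm can. A call with a number of a shift or a turn outside -1 to 1 is refused whole. A call with a gripper value outside its range is refused whole. The fingers move at their own pace and stop on an object; "grip_force" is the grip in N (left out, the last holds). Time passes only in rows, so rows that repeat a pose let the fingers close. It gives the time, the measured TCP pose, the force, the opening and the grip force at its end, in the units of the state.
- get_obs(): the state, without advancing time (a new reading comes with each control period).
- eyes.read_camera(name): name is "scene" or "top"; returns a dict with "frame" (400x640x3 uint8, red, green, blue), "depth" (400x640 float32, m along the optical axis (not along the pixel's ray), 0 where there is no reading), "fx", "fy", "cx", "cy" (pixels), "origin" and "rotation" of the camera in the world. Camera axes: x right, y down, z forward; pixel columns grow to the right and rows downward; lengths in m; the calibration is good to about 2 mm. A picture is of the moment at which its call begins.
- env.sign_off(): hands the job in; it is judged then, once.
The state is a dict: "time_s": time; "qpos": joint angles; "joint_velocities": joint speeds; "effort": joint torques, N m; "tool_pos": TCP position; "tool_rot": TCP orientation; "force": force on the tool from outside, world axes, zero at the start; "wrist_torque": the same for the moment, N m; "grip_width": finger opening in m; "grasp_force": force on a finger pad.
Only numpy, scipy, OpenCV 4.12 (cv2) and the standard library are available. Lean on these libraries where they do the work, as an engineer would, in place of code of your own. Each camera call takes 0.05 s, during which the arm holds its last target. There are 200 camera calls.

## Working session

There is one attempt and no reset: what is moved stays moved. The work goes in short steps, Python scripts to look and compute and a tool call to move; the robot and the scene stay as the last step left them, time stands still between calls to the robot, and variables do not carry over. Pictures are saved under pics/ and viewed, at most 10 in all, crops included, and the job is handed in when it is done.

Besides the shell and the picture viewer there is one more tool, called after "Call:" as name([rows], argument=value, ...), one row to a line, values as JSON. servo_tool: Moves the arm, as the interface text tells. Shifts and turns lie within -1 to 1; 1 stands for 300 mm of shift or pi rad of turn. Its arguments: {"type":"object","properties":{"series":{"type":"array"},"grip_force":{"type":"number"}},"required":["series"]}

```bash
ls; mkdir -p pics
python3 - <<'E'
from cell import get_obs, eyes, env
import cv2,numpy as np,pickle
for n in("scene","top"):
    c=eyes.read_camera(n); pickle.dump(c,open(f"{n}.pkl","wb"))
    cv2.imwrite(f"pics/{n}0.png",c["frame"][:,:,::-1]); print(n,c["fx"],c["cx"],c["cy"],c["origin"],np.round(c["rotation"],3).tolist())
print(get_obs())
E
```

```text
pics
scene 422.05561793245454 310.10588896936355 195.8330441060263 [1.6392311  0.5343886  0.85350776] [-123.589, -0.38, 110.594]
top 365.64019929001694 317.3792649730381 197.98640835762438 [0.42499011 0.13772122 1.08840987] [-174.863, -1.736, -90.805]
{'time_s': 0.1, 'qpos': array([75.57895419, 18.43516327, -4.01800805, 83.16545007,  1.29480771,
       78.54005764, -3.25864333]), 'joint_velocities': array([ 0.04283388, -0.09992216, -0.0886525 , -0.10325847, -0.10085856,
       -0.02546336,  0.03150528]), 'effort': array([-1.14330489e-04, -4.92573488e+01, -4.05832725e-01, -3.13398671e+01,
       -6.42616977e-02,  3.94414819e-02,  5.44731927e-05]), 'tool_pos': array([ 0.17057735, -0.62666732,  0.18488886]), 'tool_rot': array([-1.79904556e+02,  4.30880543e-03,  1.52342579e+01]), 'force': array([-0.33744406, -0.5835676 , -0.1321919 ]), 'wrist_torque': array([0.00911218, 0.01949147, 0.03282091]), 'grasp_force': 0.0, 'grip_width': 0.08693564754010426}
```

View pics/top0.png

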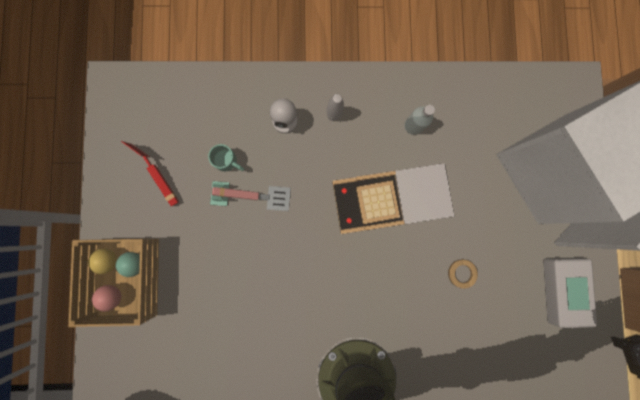

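View pics/scene0.png

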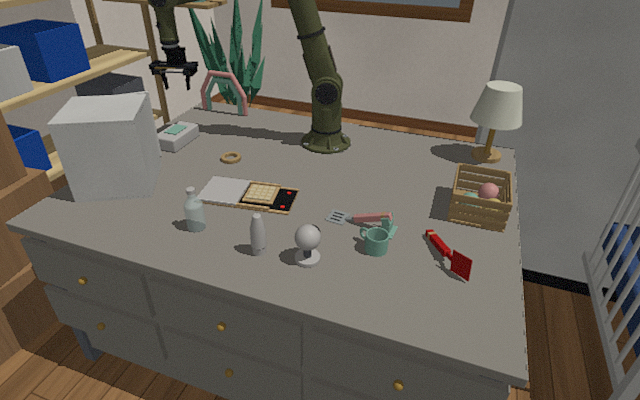

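The top view shows the turner (grip at about 238,195, blade at 279,198) on its mint rest. The station runs from about 335,205 to 452,193, with the waffle at about 378,202 and the white board on the right. The red look-alike is at about 150,172. The scene view agrees with this layout.

```bash
cat > h.py <<'E'
import cv2,numpy as np
from scipy.spatial.transform import Rotation as R
def rot(r): return R.from_euler('xyz',r,degrees=True)
def ray(c,uv,z):
    uv=np.atleast_2d(np.array(uv,float)); z=np.broadcast_to(z,len(uv))
    d=np.c_[(uv[:,0]-c["cx"])/c["fx"],(uv[:,1]-c["cy"])/c["fy"],np.ones(len(uv))]
    d=rot(c["rotation"]).apply(d); o=np.array(c["origin"])
    return o+d*((z-o[2])/d[:,2])[:,None]
def blob(mask,box):
    m=np.zeros_like(mask); x0,y0,x1,y1=box; m[y0:y1,x0:x1]=mask[y0:y1,x0:x1]
    cs,_=cv2.findContours(m,cv2.RETR_EXTERNAL,cv2.CHAIN_APPROX_NONE)
    return max(cs,key=cv2.contourArea)[:,0,:]
def rect(p):
    """centre, size and long-axis angle (deg, mod 90 set) of world xy points"""
    (c,s,a)=cv2.minAreaRect((p[:,:2]*1000).astype(np.float32)); return np.round(c,1),np.round(s,1),round(a,2)
E
python3 - <<'E'
from h import *; import pickle
c=pickle.load(open("top.pkl","rb")); f=c["frame"]; hsv=cv2.cvtColor(f,cv2.COLOR_RGB2HSV)
cv2.imwrite("pics/crop.png",cv2.resize(f[140:250,200:470],None,fx=2.95,fy=2.95,interpolation=cv2.INTER_CUBIC)[:,:,::-1])
for n,u in dict(blade=(279,206),board=(430,195),waf=(378,202),grid=(347,205),handle=(240,195),restL=(213,195),tbl=(300,230),bl=(325,197)).items():
    print(n,f[u[1],u[0]],hsv[u[1],u[0]],c["depth"][u[1],u[0]])
D=c["depth"]; v,u=np.mgrid[0:400,0:640]
d=np.stack([(u-c["cx"])/c["fx"]*D,(v-c["cy"])/c["fy"]*D,D],-1).reshape(-1,3)
P=(rot(c["rotation"]).apply(d)+c["origin"]).reshape(400,640,3); np.save("P.npy",P)
for n,u in dict(board=(430,195),waf=(378,202),grid=(347,205),handle=(240,195),handle2=(222,194),tbl=(300,230),blade=(279,206)).items(): print(n,P[u[1],u[0]].round(4))
E
```

```text
blade [132 132 127] [ 30  10 132] 1.0832827
board [173 163 155] [ 13  27 173] 1.0874712
waf [201 181 126] [ 22  95 201] 1.0725964
grid [50 46 40] [18 51 50] 1.0871406
handle [164 113 105] [  4  92 164] 1.0396404
restL [116 113 100] [ 24  35 116] 1.034821
tbl [134 124 113] [ 16  40 134] 1.0839906
bl [133 123 110] [ 17  44 133] 1.0937586
board [ 0.526  -0.2313  0.0167]
waf [ 0.5063 -0.0736  0.0249]
grid [0.4999 0.0158 0.0069]
handle [0.5292 0.3249 0.0475]
handle2 [0.5303 0.3707 0.0694]
tbl [ 0.4278  0.1562 -0.0008]
blade [0.4995 0.2176 0.0044]
```

View pics/crop.png

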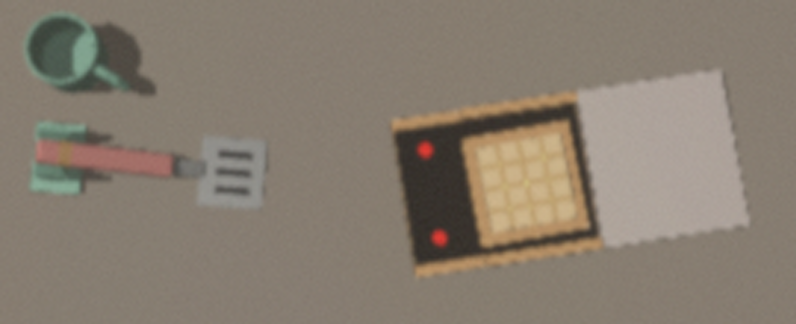

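The crop shows the turner pointing right with its slotted blade, the rest, and the griddle with two red dots. The waffle is short of the step and slightly turned, and the board is to its right.

Run:
```python
from h import *; import pickle
c=pickle.load(open("top.pkl","rb")); f=c["frame"]; hsv=cv2.cvtColor(f,cv2.COLOR_RGB2HSV).astype(int); H,S,V=hsv[...,0],hsv[...,1],hsv[...,2]
f=f.astype(int)
m=lambda b:(b*255).astype(np.uint8)
board=blob(m((V>152)&(S<45)),(390,155,460,235)); print("board",rect(ray(c,board,.018)))
dark=blob(m(V<75),(330,160,405,240)); print("black",rect(ray(c,dark,.008)))
waf=blob(m((V>115)&(S>70)&(H>8)),(352,170,402,232))
K=np.ones((3,3),np.uint8)
# waffle: warm pixels enclosed by the dark region
hull=np.zeros(V.shape,np.uint8); cv2.fillPoly(hull,[cv2.convexHull(dark)],255); hull=cv2.erode(hull,K,iterations=1)
w=m((V>100)&(S>60)&(H>8)); w=cv2.bitwise_and(w,hull); w=cv2.morphologyEx(w,cv2.MORPH_OPEN,K)
waf=blob(w,(352,170,402,232)); print("waffle",rect(ray(c,waf,.019)))
st=blob(m((V<75)|((V>152)&(S<45))|((S>70)&(H>8)&(V>100))),(325,155,460,240)); print("station",rect(ray(c,st,.016)))
bl=blob(m(S<22),(262,180,295,215)); print("blade",rect(ray(c,bl,.0025)))
hd=blob(m((H<9)&(S>70)&(V>100)),(205,180,262,210)); p=np.load("P.npy")
mk=np.zeros(V.shape,np.uint8); cv2.fillPoly(mk,[hd],255); mk=cv2.erode(mk,K,iterations=2); q=p[mk>0]; 
print("handle pts",len(q)); q=q[q[:,2]>.02]; k=np.polyfit(q[:,1],q[:,0],1); kz=np.polyfit(q[:,1],q[:,2],1); print("x(y)",k,"ang",np.degrees(np.arctan(k[0])),"z(y)",kz,q[:,1].min(),q[:,1].max())
```

```text
board (array([ 532., -214.]), array([161.7, 148.6]), 8.1)
black (array([509. , -45.1]), array([131.3, 184.5]), 8.6)
waffle (array([509.5, -72.8]), array([109. , 112.9]), 9.47)
station (array([ 518.5, -119.2]), array([162.8, 341.8]), 8.02)
blade (array([523.8, 227.8]), array([81.6, 69.1]), 84.97)
handle pts 99
x(y) [0.10140911 0.49988375] ang 5.79051869792365 z(y) [ 0.40103196 -0.08375796] 0.2820755268364396 0.359073525823612
```

```bash
cat > plan.py <<'E'
from h import *
from cell import get_obs
def plan(*wps,base=None):
    """rows (shift/0.3, rotvec/pi) from the present pose to world poses (x,y,z,roll,pitch,yaw)"""
    o=get_obs(); p,r=base or (o["tool_pos"],o["tool_rot"]); r=rot(r); p=np.array(p)
    for w in wps:
        w=np.array(w,float); print(np.round(np.r_[r.inv().apply(w[:3]-p)/.3,(r.inv()*rot(w[3:])).as_rotvec()/np.pi],4).tolist())
E
python3 - <<'E'
from plan import *
A=(.42,-.44,.2,180,0,45);B=(.57,-.13,.2,180,0,77);C=(.55,.15,.2,180,0,84.5);D=(.533,.326,.1,180,0,84.5)
plan(A); plan(B,base=(A[:3],A[3:])); plan(C,D,base=(B[:3],B[3:])) ;plan(D,base=(C[:3],C[3:]))
E
```

```text
[0.9657, -0.382, -0.0498, -0.0005, -0.0001, -0.1654]
[1.0842, -0.3771, -0.0, -0.0, 0.0, -0.1778]
[0.8944, -0.2749, -0.0, -0.0, 0.0, -0.0417]
[1.4533, -0.4621, 0.3333, -0.0, 0.0, -0.0417]
[0.5785, -0.1126, 0.3333, 0.0, 0.0, 0.0]
```

Call:
servo_tool([
  [[0.966,-0.382,-0.05,0,0,-0.165,1],[0.966,-0.382,-0.05,0,0,-0.165,1],[0.966,-0.382,-0.05,0,0,-0.165,1],[0.966,-0.382,-0.05,0,0,-0.165,1],[0.966,-0.382,-0.05,0,0,-0.165,1],[0.966,-0.382,-0.05,0,0,-0.165,1],[0.966,-0.382,-0.05,0,0,-0.165,1],[0.966,-0.382,-0.05,0,0,-0.165,1],[0.966,-0.382,-0.05,0,0,-0.165,1],[0.966,-0.382,-0.05,0,0,-0.165,1],[0.966,-0.382,-0.05,0,0,-0.165,1]],
])

```text
time_s: 1.02
tool_pos: [0.4189, -0.4414, 0.2003]
tool_rot: [-179.9, 0.1, 44.9]
force: [-0.2, -1.5, -0.7]
grip_width: 0.0872
grasp_force: 0.0
```

Call:
servo_tool([
  [[1,-0.377,0,0,0,-0.178,0.6],[1,-0.377,0,0,0,-0.178,0.6],[1,-0.377,0,0,0,-0.178,0.6],[1,-0.377,0,0,0,-0.178,0.6],[1,-0.377,0,0,0,-0.178,0.6],[1,-0.377,0,0,0,-0.178,0.6],[1,-0.377,0,0,0,-0.178,0.6],[1,-0.377,0,0,0,-0.178,0.6],[1,-0.377,0,0,0,-0.178,0.6],[1,-0.377,0,0,0,-0.178,0.6]],
])

```text
time_s: 1.85
tool_pos: [0.5527, -0.1484, 0.2007]
tool_rot: [-180.0, 0.0, 77.0]
force: [-0.1, -1.2, 0.4]
grip_width: 0.0525
grasp_force: 0.0
```

Call:
servo_tool([
  [[0.95,-0.275,0,0,0,-0.042,0.6],[0.95,-0.275,0,0,0,-0.042,0.6],[0.95,-0.275,0,0,0,-0.042,0.6],[0.95,-0.275,0,0,0,-0.042,0.6],[0.95,-0.275,0,0,0,-0.042,0.6],[0.95,-0.275,0,0,0,-0.042,0.6],[0.95,-0.275,0,0,0,-0.042,0.6],[0.95,-0.275,0,0,0,-0.042,0.6],[0.95,-0.275,0,0,0,-0.042,0.6],[0.95,-0.275,0,0,0,-0.042,0.6]],
])

```text
time_s: 2.68
tool_pos: [0.5373, 0.1444, 0.2004]
tool_rot: [-180.0, 0.1, 84.3]
force: [-0.1, -0.6, 0.2]
grip_width: 0.0526
grasp_force: 0.0
```

Run:
```python
from plan import *
print(get_obs()["time_s"],get_obs()["tool_pos"],get_obs()["tool_rot"])
plan((.533,.326,.1,180,0,84.5),(.533,.326,.015,180,0,84.5))
```

```text
2.6833 [0.53732474 0.14438824 0.20038436] [-1.79986037e+02  1.13422795e-01  8.43267969e+01]
[0.6016, -0.0741, 0.3334, -0.0001, 0.0006, -0.001]
[0.6022, -0.074, 0.6168, -0.0001, 0.0006, -0.001]
```

Call:
servo_tool([
  [[0.602,-0.074,0.333,0,0,0,0.6],[0.602,-0.074,0.333,0,0,0,0.6],[0.602,-0.074,0.333,0,0,0,0.6],[0.602,-0.074,0.333,0,0,0,0.6],[0.602,-0.074,0.333,0,0,0,0.6],[0.602,-0.074,0.333,0,0,0,0.6],[0.602,-0.074,0.45,0,0,0,0.6],[0.602,-0.074,0.55,0,0,0,0.6],[0.602,-0.074,0.617,0,0,0,0.6],[0.602,-0.074,0.617,0,0,0,0.6]],
])

```text
time_s: 3.52
tool_pos: [0.5309, 0.3225, 0.01]
tool_rot: [-179.6, 0.4, 84.2]
force: [-0.2, -1.1, -1.1]
grip_width: 0.0522
grasp_force: 0.0
```

Call:
servo_tool([
  [[0,0,0,0,0,0,0],[0,0,0,0,0,0,0],[0,0,0,0,0,0,0],[0,0,0,0,0,0,0],[0,0,0,0,0,0,0],[0,0,0,0,0,0,0],[0,0,0,0,0,0,0],[0,0,0,0,0,0,0]],
], grip_force=60)

```text
time_s: 4.18
tool_pos: [0.5318, 0.3297, 0.0159]
tool_rot: [180.0, 0.0, 84.5]
force: [-0.4, -0.6, 0.4]
grip_width: 0.0073
grasp_force: 0.0
```

Run:
```python
from plan import *
from cell import eyes
o=get_obs();print(o)
c=eyes.read_camera("top")
cv2.imwrite("pics/g.png",cv2.resize(c["frame"][150:240,190:310],None,fx=4,fy=4)[:,:,::-1])
```

```text
{'time_s': 4.1833, 'qpos': array([  0.43705943,  30.0430999 , -44.42266161,  96.07262198,
        23.08148984,  63.43188094, -56.12384326]), 'joint_velocities': array([ 0.00143212,  0.2091943 ,  0.18370724,  0.01064348, -0.0059629 ,
       -0.09701402,  0.02135797]), 'effort': array([ 3.57332302e-02, -4.69629335e+01, -1.08245659e+01, -2.63933212e+01,
       -5.07191475e-02, -4.38512850e-02,  3.92899910e-04]), 'tool_pos': array([0.53179237, 0.32966695, 0.01592846]), 'tool_rot': array([1.79983088e+02, 1.42385087e-03, 8.45368162e+01]), 'force': array([-0.41506514, -0.58584254,  0.3980407 ]), 'wrist_torque': array([-0.02645925, -0.09930759,  0.0010241 ]), 'grasp_force': 0.0, 'grip_width': 0.0072921566964980955}
```

View pics/g.png

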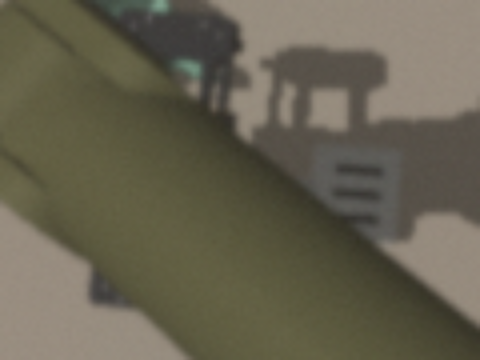

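The arm hides the handle; only the blade shows, at crop (360,190), unmoved. The fingers read 7 mm, which is less than the handle's width, so I'll look from the other camera.

Run:
```python
from plan import *
from cell import eyes
o=get_obs();print(o["grip_width"],o["grasp_force"])
c=eyes.read_camera("scene")
cv2.imwrite("pics/s1.png",cv2.resize(c["frame"][120:270,310:460],None,fx=4,fy=4,interpolation=cv2.INTER_CUBIC)[:,:,::-1])
```

```text
0.004038233397189563 0.001953146097548597
```

View pics/s1.png

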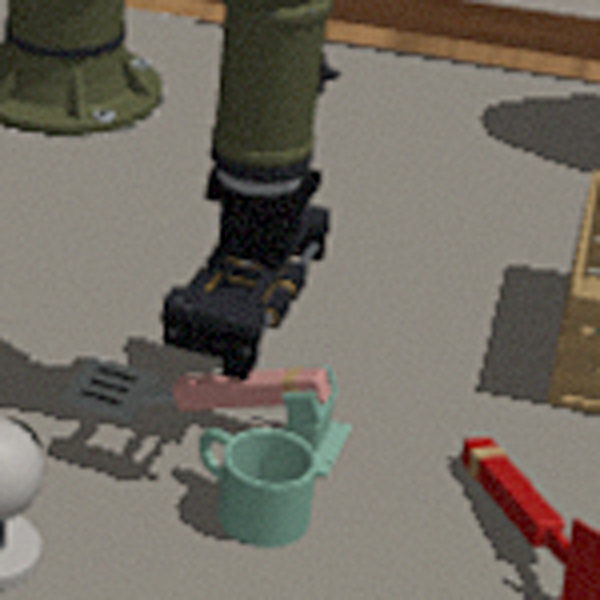

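The scene view shows the gripper over the handle, near crop (240,370), with the fingers apparently on the robot's side of it. I'll check the projections and the depth.

Run:
```python
from plan import *
from cell import eyes
c=eyes.read_camera("scene")
def proj(p): 
    q=rot(c["rotation"]).inv().apply(np.atleast_2d(p)-c["origin"]); return np.c_[q[:,0]/q[:,2]*c["fx"]+c["cx"],q[:,1]/q[:,2]*c["fy"]+c["cy"]]
print("crop px of TCP, grip:",((proj([get_obs()["tool_pos"],[.5318,.3297,.035],[.533,.326,.034],[.533,.326,.0475]])-[310,120])*4).round())
D=c["depth"]; v,u=np.mgrid[0:400,0:640]
P=(rot(c["rotation"]).apply(np.stack([(u-c["cx"])/c["fx"]*D,(v-c["cy"])/c["fy"]*D,D],-1).reshape(-1,3))+c["origin"]).reshape(400,640,3)
hsv=cv2.cvtColor(c["frame"],cv2.COLOR_RGB2HSV); m=(((hsv[...,0]<9)|(hsv[...,0]>172))&(hsv[...,1]>60)&(hsv[...,1]<150)&(hsv[...,2]>110)); m[:,:345]=0;m[:,400:]=0;m[:205]=0;m[230:]=0
q=P[m]; print(len(q),q.min(0),q.max(0)); 
for y in np.arange(.26,.40,.02):
    s=q[abs(q[:,1]-y)<.008]
    if len(s): print(round(y,2),np.percentile(s,[5,50,95],axis=0)[:,[0,2]].round(3).tolist())
k=(hsv[...,2]<60)&(P[...,0]>.4)&(P[...,0]<.7)&(P[...,1]>.25)&(P[...,1]<.42)&(P[...,2]<.075)&(P[...,2]>.012); k[:, :340]=0
q=P[k]; print("dark",len(q)); print(np.percentile(q,[2,20,50,80,98],axis=0).round(3))
```

```text
crop px of TCP, grip: [[234. 407.]
 [236. 389.]
 [232. 389.]
 [233. 376.]]
195 [4.96626601e-01 2.80519103e-01 3.92507870e-04] [1.6392311  0.5343886  0.85350776]
0.28 [[0.535, 0.013], [0.538, 0.023], [0.542, 0.029]]
0.3 [[0.535, 0.016], [0.54, 0.027], [0.544, 0.036]]
0.32 [[0.539, 0.022], [0.541, 0.036], [0.545, 0.045]]
0.34 [[0.533, 0.032], [0.543, 0.047], [0.546, 0.057]]
0.36 [[0.53, 0.042], [0.543, 0.057], [0.55, 0.064]]
0.38 [[0.537, 0.062], [0.547, 0.07], [0.549, 0.073]]
0.4 [[0.538, 0.06], [0.547, 0.069], [0.553, 0.075]]
dark 23
[[0.53  0.318 0.047]
 [0.538 0.322 0.058]
 [0.541 0.329 0.062]
 [0.542 0.335 0.065]
 [0.545 0.338 0.068]]
```

Run:
```python
from plan import *
from cell import eyes
o=get_obs();print(o["grip_width"],o["grasp_force"],o["time_s"])
a=eyes.read_camera("scene")["frame"][165:235,330:410]; b=eyes.read_camera("top")["frame"][155:225,205:285]
im=np.hstack([cv2.resize(i,None,fx=5,fy=5,interpolation=cv2.INTER_CUBIC) for i in(a,b)])
cv2.imwrite("pics/s2.png",(255*(im/255.)**.45).astype(np.uint8)[:,:,::-1])
```

```text
0.0013256919966000455 0.024155756109394133 4.3333
```

View pics/s2.png

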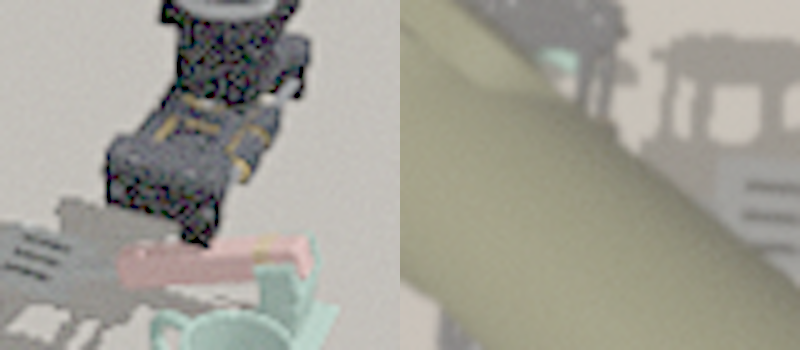

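The left half shows a finger ending at (200,240), above or behind the handle; the right half shows mostly arm. I'll project the expected gripper points to compare.

Run:
```python
from plan import *
from cell import eyes
o=get_obs();print(o["grip_width"],o["grasp_force"],o["tool_pos"])
c=eyes.read_camera("scene")
T=rot(o["tool_rot"])
def proj(p): 
    q=rot(c["rotation"]).inv().apply(np.atleast_2d(p)-c["origin"]); return np.c_[q[:,0]/q[:,2]*c["fx"]+c["cx"],q[:,1]/q[:,2]*c["fy"]+c["cy"]]
for n,t in dict(tcp=(0,0,0),grasp=(0,0,-.019),body0=(0,0,-.07),bodyYp=(0,.095,-.07),bodyYm=(0,-.095,-.07),bYpXp=(.037,.095,-.07),bYpXm=(-.037,.095,-.07),fin=(0,.03,0),bodyX=(.095,0,-.07)).items():
    print(n,((proj(o["tool_pos"]+T.apply(t))-[330,165])*5).round()[0])
D=c["depth"]; v,u=np.mgrid[0:400,0:640]
P=(rot(c["rotation"]).apply(np.stack([(u-c["cx"])/c["fx"]*D,(v-c["cy"])/c["fy"]*D,D],-1).reshape(-1,3))+c["origin"]).reshape(400,640,3)
for x,y in((200,230),(205,215),(190,215),(170,180),(120,180),(210,190),(165,150),(150,260),(220,270),(240,150)):
    i,j=165+y//5,330+x//5; print((x,y),P[i,j].round(3),c["frame"][i,j], (T.inv().apply(P[i,j]-o["tool_pos"])).round(3))
```

```text
0.0008688984596706359 0.0368729518231703 [0.53167955 0.32959576 0.01562023]
tcp [193. 284.]
grasp [195. 261.]
body0 [202. 197.]
bodyYp [150. 277.]
bodyYm [249. 125.]
bYpXp [208. 294.]
bYpXm [ 93. 261.]
fin [177. 309.]
bodyX [347. 236.]
(200, 230) [0.538 0.332 0.065] [0 2 1] [ 0.003  0.006 -0.049]
(205, 215) [0.619 0.349 0.134] [49 49 53] [ 0.027  0.085 -0.118]
(190, 215) [0.615 0.339 0.129] [20 24 21] [ 0.017  0.082 -0.113]
(170, 180) [0.623 0.327 0.156] [20 17 18] [ 0.006  0.091 -0.14 ]
(120, 180) [0.615 0.295 0.143] [12  0 13] [-0.027  0.086 -0.128]
(210, 190) [0.63  0.352 0.16 ] [29 27 31] [ 0.032  0.095 -0.144]
(165, 150) [0.606 0.319 0.165] [43 41 45] [-0.004  0.075 -0.149]
(150, 260) [0.542 0.302 0.035] [114  83  78] [-0.027  0.012 -0.019]
(220, 270) [0.545 0.349 0.042] [115  81  79] [ 0.02   0.012 -0.026]
(240, 150) [0.561 0.355 0.146] [39 37 49] [ 0.028  0.027 -0.13 ]
```

Run:
```python
from h import *; import pickle
c=pickle.load(open("scene.pkl","rb")); D=c["depth"]; v,u=np.mgrid[0:400,0:640]
P=(rot(c["rotation"]).apply(np.stack([(u-c["cx"])/c["fx"]*D,(v-c["cy"])/c["fy"]*D,D],-1).reshape(-1,3))+c["origin"]).reshape(400,640,3)
T=rot([180,0,15.23]); t=T.inv().apply((P-[.1706,-.6267,.1849]).reshape(-1,3)).reshape(P.shape)
m=(abs(t)<.16).all(2)&(D>0); print(m.sum())
for z in np.arange(-.15,.05,.01):
    s=t[m&(abs(t[...,2]-z)<.005)]
    if len(s): print(round(z,3),len(s),s[:,0].min().round(3),s[:,0].max().round(3),s[:,1].min().round(3),s[:,1].max().round(3))
```

```text
1319
-0.15 193 -0.035 0.043 -0.097 0.095
-0.14 93 -0.045 0.041 -0.098 0.094
-0.13 96 -0.037 0.044 -0.094 0.094
-0.12 114 -0.041 0.042 -0.089 0.084
-0.11 28 -0.029 0.043 -0.088 0.088
-0.1 22 -0.009 0.015 -0.068 0.061
-0.09 23 -0.013 0.019 -0.059 0.056
-0.08 20 -0.013 0.016 -0.057 0.06
-0.07 16 -0.006 0.017 -0.056 0.052
-0.06 18 -0.015 0.016 -0.054 0.052
-0.05 18 -0.011 0.017 -0.054 0.053
-0.04 9 -0.012 0.014 -0.053 0.046
```

The reported TCP sits about 37 mm beyond the real fingertips: in the starting depth image the fingers end at tool z ≈ -0.037 and the body starts at -0.107. The fingers therefore closed above the handle. I'll open, go 37 mm lower and grip.

Call:
servo_tool([
  [[0,0,0,0,0,0,0.6],[0,0,0,0,0,0,0.6],[0,0,0,0,0,0,0.6],[0,0,0,0,0,0,0.6],[0,0,0,0,0,0,0.6],[0,0,0,0,0,0,0.6],[0,0,0,0,0,0,0.6],[-0.01,0,0.04,0,0,0,0.6],[-0.02,0,0.08,0,0,0,0.6],[-0.02,0,0.115,0,0,0,0.6],[-0.02,0,0.125,0,0,0,0.6],[-0.02,0,0.125,0,0,0,0.6]],
])

```text
time_s: 5.48
tool_pos: [0.5299, 0.3226, -0.0239]
tool_rot: [-179.8, 0.1, 84.5]
force: [-0.5, -0.5, 1.2]
grip_width: 0.0515
grasp_force: 0.0
```

Call:
servo_tool([
  [[0,0,0,0,0,0,0],[0,0,0,0,0,0,0],[0,0,0,0,0,0,0],[0,0,0,0,0,0,0],[0,0,0,0,0,0,0],[0,0,0,0,0,0,0],[0,0,0,0,0,0,0],[0,0,0,0,0,0,0]],
], grip_force=60)

```text
time_s: 6.15
tool_pos: [0.5315, 0.3237, -0.0215]
tool_rot: [180.0, -0.0, 84.5]
force: [0.7, -0.1, 1.4]
grip_width: 0.0216
grasp_force: 60.0
```

```bash
cat >> plan.py <<'E'
ST=np.array([.5185,-.1192]); YAW=-82.0
ex=np.array([np.cos(np.radians(YAW)),np.sin(np.radians(YAW))]); ey=np.array([-ex[1],ex[0]])
LT=.137; Z0=-.0215   # tool->tip along blade, tool z with blade flat on the dresser
def tip(x,y,h,yaw=YAW,pitch=0):
    """tool pose for blade tip at station x,y (m), underside h above dresser, blade level"""
    d=np.array([np.cos(np.radians(yaw)),np.sin(np.radians(yaw))]); p=ST+x*ex+y*ey-LT*d
    return (*p,Z0+h,180,pitch,yaw+180)
def where():
    o=get_obs(); d=-rot(o["tool_rot"]).as_matrix()[:,0]; p=o["tool_pos"]; q=p[:2]+LT*d[:2]-ST
    print("tip st mm",(1e3*np.array([q@ex,q@ey,p[2]-Z0+LT*d[2]])).round(1),"yaw",(o["tool_rot"][2]-180).round(2),"f",o["force"].round(1),"t",o["time_s"])
E
python3 - <<'E'
from plan import *
plan((.5315,.3237,.10,180,0,84.5)); h=(.5315,.3237,.10); r=(180,0,84.5)
plan(tip(-.135,-.0025,.06),base=(h,r))
E
```

```text
[-0.0, 0.0002, -0.4048, 0.0002, -0.0001, 0.0001]
[-0.594, -0.1214, 0.205, 0.0, 0.0, -0.075]
```

Call:
servo_tool([
  [[0,0,-0.05,0,0,0,0],[0,0,-0.12,0,0,0,0],[0,0,-0.2,0,0,0,0],[0,0,-0.3,0,0,0,0],[0,0,-0.4,0,0,0,0],[0,0,-0.4,0,0,0,0],[0,0,-0.4,0,0,0,0]],
])

```text
time_s: 6.73
tool_pos: [0.5322, 0.3247, 0.1011]
tool_rot: [179.8, -0.1, 84.5]
force: [1.3, 0.0, -1.7]
grip_width: 0.0217
grasp_force: 60.0
```

Call:
servo_tool([
  [[-0.1,-0.02,0.03,0,0,-0.013,0],[-0.2,-0.04,0.06,0,0,-0.026,0],[-0.3,-0.06,0.1,0,0,-0.039,0],[-0.4,-0.08,0.14,0,0,-0.052,0],[-0.5,-0.1,0.18,0,0,-0.065,0],[-0.56,-0.115,0.2,0,0,-0.073,0],[-0.594,-0.121,0.205,0,0,-0.075,0],[-0.594,-0.121,0.205,0,0,-0.075,0],[-0.594,-0.121,0.205,0,0,-0.075,0]],
])

```text
time_s: 7.48
tool_pos: [0.4775, 0.1492, 0.0362]
tool_rot: [-179.9, 0.0, 97.9]
force: [0.7, -0.0, -0.2]
grip_width: 0.0217
grasp_force: 60.0
```

Run:
```python
from plan import *
from cell import eyes
where()
c=eyes.read_camera("top"); f=c["frame"]; s=eyes.read_camera("scene"); 
a=f[155:245,270:400]; b=s["frame"][140:230,220:350]
cv2.imwrite("pics/h.png",np.vstack([cv2.resize(i,None,fx=3.3,fy=3.3,interpolation=cv2.INTER_CUBIC) for i in(a,b)])[:,:,::-1])
o=get_obs(); T=rot(o["tool_rot"])
# points in the turner's own frame (tip as origin): x ahead, z up
for n,k in(("top",c),("scene",s)):
    D=k["depth"]; v,u=np.mgrid[0:400,0:640]
    P=rot(k["rotation"]).apply(np.stack([(u-k["cx"])/k["fx"]*D,(v-k["cy"])/k["fy"]*D,D],-1).reshape(-1,3))+k["origin"]
    t=T.inv().apply(P-o["tool_pos"])*[-1,1,-1]; t[:,2]-=Z0+.0 ; t[:,2]+=2*Z0
    # z: height above blade underside = (P.z-tool.z)+Z0
    m=(abs(t[:,1])<.04)&(t[:,0]>.06)&(t[:,0]<.16)&(abs(t[:,2])<.02)&(D.reshape(-1)>0)
    q=t[m]; 
    if len(q)>5: print(n,len(q),"x",q[:,0].min().round(4),q[:,0].max().round(4),"y",q[:,1].min().round(4),q[:,1].max().round(4),"z fit",np.polyfit(q[:,0]-.137,q[:,2],1).round(4))
```

```text
tip st mm [-134.5   -3.4   57.7] yaw -82.06 f [ 0.7 -0.  -0.2] t 7.4833
top 383 x 0.0841 0.1391 y -0.0344 0.0357 z fit [0.005  0.0026]
scene 224 x 0.0602 0.1364 y -0.0383 0.0376 z fit [-0.0348  0.0031]
```

View pics/h.png

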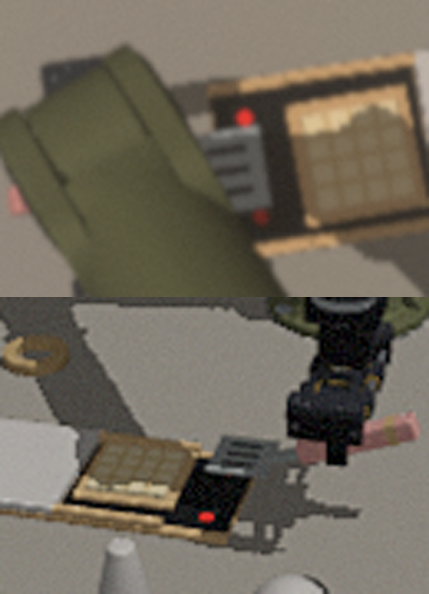

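The blade hovers level in front of the waffle. Depth agrees: tip 138 mm ahead of the tool, top 2.6 mm above its underside. Next I descend to just above the griddle floor.

Call:
servo_tool([
  [[-0.01,0.003,0.05,0,0,0,0],[-0.02,0.003,0.1,0,0,0,0],[-0.025,0.003,0.13,0,0,0,0],[-0.025,0.003,0.145,0,0,0,0],[-0.025,0.003,0.155,0,0,0,0],[-0.025,0.003,0.16,0,0,0,0],[-0.025,0.003,0.16,0,0,0,0],[-0.025,0.003,0.16,0,0,0,0]],
])

```text
time_s: 8.25
tool_pos: [0.4805, 0.1428, -0.0108]
tool_rot: [179.9, -0.0, 98.1]
force: [0.2, 0.7, -0.5]
grip_width: 0.0212
grasp_force: 60.0
```

Run:
```python
from plan import *
where(); print(get_obs()["tool_rot"])
plan(tip(-.110,-.0025,.0095),tip(-.082,-.0025,.0095),tip(-.087,-.0025,.0095))
```

```text
tip st mm [-127.8   -1.1   10.7] yaw -81.95 f [ 0.2  0.7 -0.5] t 8.25
[ 1.79946747e+02 -4.59147279e-03  9.80506057e+01]
[-0.0593, -0.0044, 0.0041, 0.0003, -0.0, 0.0003]
[-0.1526, -0.0045, 0.0041, 0.0003, -0.0, 0.0003]
[-0.1359, -0.0045, 0.0041, 0.0003, -0.0, 0.0003]
```

Call:
servo_tool([
  [[-0.015,-0.004,0.002,0,0,0,0],[-0.03,-0.004,0.004,0,0,0,0],[-0.04,-0.004,0.005,0,0,0,0],[-0.04,-0.004,0.005,0,0,0,0],[-0.04,-0.004,0.005,0,0,0,0]],
])

```text
time_s: 8.67
tool_pos: [0.4807, 0.1298, -0.0127]
tool_rot: [180.0, 0.0, 98.0]
force: [0.0, 0.9, -0.9]
grip_width: 0.0217
grasp_force: 60.0
```

Run:
```python
from plan import *
where()
from cell import eyes
for i in range(2):
    c=eyes.read_camera("scene"); where()
b=c["frame"][150:225,215:335]
cv2.imwrite("pics/i.png",cv2.resize(b,None,fx=6,fy=6,interpolation=cv2.INTER_CUBIC)[:,:,::-1])
```

```text
tip st mm [-114.9   -2.9    8.8] yaw -82.03 f [ 0.   0.9 -0.9] t 8.6667
tip st mm [-115.2   -2.9    8.8] yaw -82.01 f [ 0.1  0.6 -0.6] t 8.7167
tip st mm [-115.4   -2.8    8.8] yaw -81.98 f [-0.  -0.5 -1.1] t 8.7667
```

View pics/i.png

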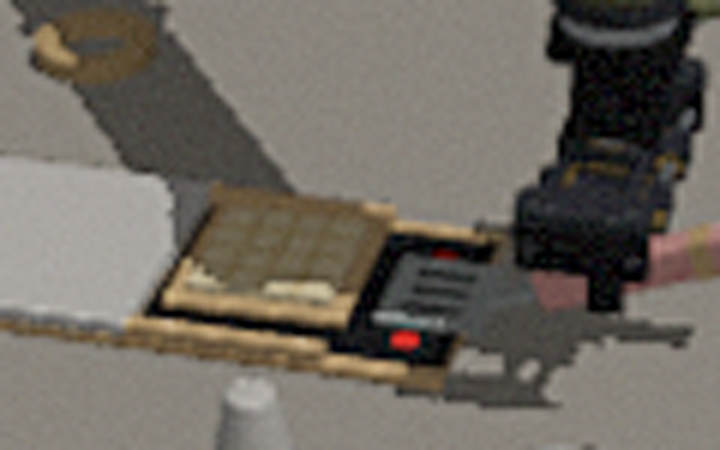

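The blade lies flat on the griddle, its tip about 13 mm behind the waffle's rear edge. Next I slide it under, push gently towards the step and back off 5 mm.

Call:
servo_tool([
  [[-0.015,0,0,0,0,0,0],[-0.03,0,0,0,0,0,0],[-0.045,0,0,0,0,0,0],[-0.06,0,0,0,0,0,0],[-0.072,0,0,0,0,0,0],[-0.084,0,0,0,0,0,0],[-0.096,0,0,0,0,0,0],[-0.106,0,0,0,0,0,0],[-0.111,0,0,0,0,0,0],[-0.111,0,0,0,0,0,0]],
])

```text
time_s: 9.6
tool_pos: [0.4852, 0.0969, -0.0128]
tool_rot: [-180.0, 0.0, 98.0]
force: [0.2, 0.2, -0.2]
grip_width: 0.0216
grasp_force: 60.0
```

```bash
cat > waf.py <<'E'
from plan import *
from cell import eyes
def waf():
    c=eyes.read_camera("scene"); D=c["depth"]; v,u=np.mgrid[0:400,0:640]
    P=rot(c["rotation"]).apply(np.stack([(u-c["cx"])/c["fx"]*D,(v-c["cy"])/c["fy"]*D,D],-1).reshape(-1,3))+c["origin"]
    s=np.c_[(P[:,:2]-ST)@ex,(P[:,:2]-ST)@ey,P[:,2]]*1e3
    hsv=cv2.cvtColor(c["frame"],cv2.COLOR_RGB2HSV).reshape(-1,3)
    m=(hsv[:,1]>60)&(hsv[:,0]>8)&(hsv[:,0]<35)&(hsv[:,2]>50)&(s[:,0]>-150)&(s[:,0]<190)&(abs(s[:,1])<66)&(s[:,2]>14)&(s[:,2]<150)
    return s[m],c
E
python3 - <<'E'
from waf import *
where()
q,c=waf(); print(len(q),np.percentile(q,[1,10,50,90,99],axis=0).round(1))
for y in(-30,-10,10,30):
    k=q[abs(q[:,1]-y)<8]; print(y,k[:,0].min().round(1),k[:,0].max().round(1))
E
```

```text
tip st mm [-81.6  -2.9   8.7] yaw -82.0 f [ 0.2  0.2 -0.2] t 9.6
516 [[-94.3 -61.4  15.8]
 [-86.4 -43.1  18.8]
 [-41.6   3.4  23.9]
 [  1.9  45.6  27.5]
 [ 15.2  50.7  29.8]]
-30 -94.4 14.8
-10 -96.2 13.6
10 -94.1 15.9
30 -94.5 14.1
```

```bash
cat > arc.py <<'E'
import numpy as np
def tippos(t,s=102.5,xp=15):
    a=np.radians(t); lu=5*np.cos(a)+(s-12)*np.sin(a) if t<22.6 else s*np.sin(a)
    return xp-s*np.cos(a), 8+lu-2.5
def tab(b,ts,xp=15):
    for t in ts:
        x,z=tippos(t,xp=xp); print(t,round(-(x-b[0])/300,3),round(-(z-b[1])/300,3))
E
python3 -c "
from arc import *
tab((-81.6,8.7),range(0,28,3)); print(tippos(27))
tab(tippos(27),range(31,79,4)); print(tippos(75))"
```

```text
0 0.02 -0.006
3 0.019 -0.022
6 0.018 -0.037
9 0.015 -0.053
12 0.012 -0.068
15 0.008 -0.084
18 0.003 -0.098
21 -0.003 -0.113
24 -0.01 -0.128
27 -0.018 -0.144
(np.float64(-76.3281687293077), np.float64(52.03402622330354))
31 -0.012 -0.021
35 -0.025 -0.041
39 -0.039 -0.06
43 -0.055 -0.078
47 -0.071 -0.095
51 -0.089 -0.11
55 -0.108 -0.125
59 -0.128 -0.138
63 -0.149 -0.149
67 -0.171 -0.159
71 -0.193 -0.168
75 -0.216 -0.175
(np.float64(-11.528952123008377), np.float64(104.5073971946295))
```

Call:
servo_tool([
  [[0.01,0,0,0,0,0,0],[0.02,0,0,0,0,0,0],[0.02,0,-0.006,0,0,0,0],[0.019,0,-0.022,0,0,0,0],[0.018,0,-0.037,0,0,0,0],[0.015,0,-0.053,0,0,0,0],[0.012,0,-0.068,0,0,0,0],[0.008,0,-0.084,0,0,0,0],[0.003,0,-0.098,0,0,0,0],[-0.003,0,-0.113,0,0,0,0],[-0.01,0,-0.128,0,0,0,0],[-0.018,0,-0.144,0,0,0,0]],
])

```text
time_s: 10.65
tool_pos: [0.4859, 0.0919, 0.0309]
tool_rot: [-180.0, 0.0, 98.0]
force: [0.1, 0.1, -0.5]
grip_width: 0.0213
grasp_force: 60.0
```

Run:
```python
from waf import *
where()
q,c=waf(); where(); print(len(q))
for x in range(-100,30,10):
    k=q[abs(q[:,0]-x)<5]
    if len(k): print(x,len(k),np.median(k[:,2]).round(1),k[:,2].max().round(1))
cv2.imwrite("pics/j.png",cv2.resize(c["frame"][130:225,205:335],None,fx=5,fy=5,interpolation=cv2.INTER_CUBIC)[:,:,::-1])
```

```text
tip st mm [-76.5  -2.8  52.4] yaw -81.97 f [ 0.1  0.1 -0.5] t 10.65
tip st mm [-75.9  -2.2  53.3] yaw -82.0 f [ 0.5  1.  -0.5] t 10.7
361
-80 32 62.3 65.9
-70 49 60.1 65.6
-60 35 59.0 64.1
-50 38 54.1 60.2
-40 35 49.7 53.5
-30 36 44.3 50.0
-20 33 39.1 45.1
-10 35 35.0 39.0
0 36 29.5 32.3
10 23 25.9 29.9
20 9 16.6 18.1
```

View pics/j.png

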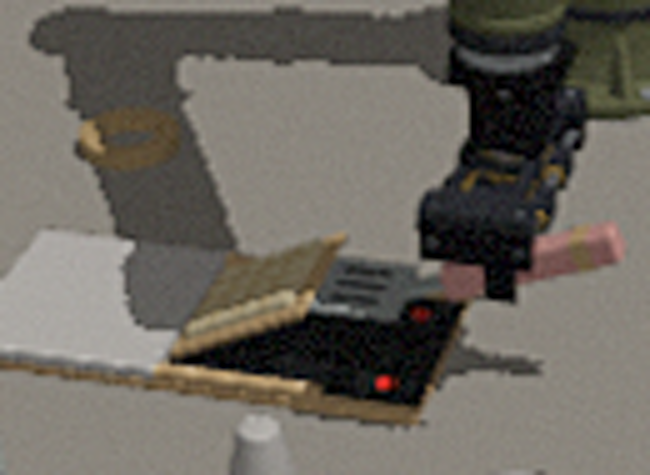

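The waffle is tilted about 27° on the blade, its front edge at the step and the blade under its rear lip. I carry on along the arc.

Call:
servo_tool([
  [[-0.012,0,-0.021,0,0,0,0],[-0.025,0,-0.041,0,0,0,0],[-0.039,0,-0.06,0,0,0,0],[-0.055,0,-0.078,0,0,0,0],[-0.071,0,-0.095,0,0,0,0],[-0.089,0,-0.11,0,0,0,0],[-0.108,0,-0.125,0,0,0,0],[-0.128,0,-0.138,0,0,0,0],[-0.149,0,-0.149,0,0,0,0]],
])

```text
time_s: 11.45
tool_pos: [0.4923, 0.047, 0.0756]
tool_rot: [180.0, 0.0, 98.0]
force: [0.3, -0.3, -0.6]
grip_width: 0.0214
grasp_force: 60.0
```

Run:
```python
from waf import *
where()
q,c=waf(); print(len(q))
for x in range(-100,80,10):
    k=q[abs(q[:,0]-x)<5]
    if len(k): print(x,len(k),np.median(k[:,2]).round(1),k[:,2].max().round(1))
from arc import *
b=tippos(63); print(b); tab(b,range(67,92,4));
```

```text
tip st mm [-31.3  -2.8  97.1] yaw -81.98 f [ 0.3 -0.3 -0.6] t 11.45
146
-40 4 110.4 111.6
-30 42 107.4 113.0
-20 35 85.8 102.5
-10 22 59.9 81.6
0 24 40.6 64.2
10 16 28.2 48.2
20 2 22.8 29.3
(np.float64(-31.53402622330355), np.float64(96.82816872930769))
67 -0.022 -0.01
71 -0.044 -0.019
75 -0.067 -0.026
79 -0.09 -0.031
83 -0.113 -0.035
87 -0.137 -0.037
91 -0.161 -0.037
```

Call:
servo_tool([
  [[-0.022,0,-0.01,0,0,0,0],[-0.044,0,-0.019,0,0,0,0],[-0.067,0,-0.026,0,0,0,0],[-0.09,0,-0.031,0,0,0,0],[-0.113,0,-0.035,0,0,0,0],[-0.137,0,-0.037,0,0,0,0],[-0.161,0,-0.037,0,0,0,0],[-0.18,0,-0.035,0,0,0,0],[-0.2,0,-0.03,0,0,0,0],[-0.22,0,-0.025,0,0,0,0],[-0.24,0,-0.02,0,0,0,0],[-0.26,0,-0.015,0,0,0,0]],
])

```text
time_s: 12.5
tool_pos: [0.5036, -0.0305, 0.0799]
tool_rot: [180.0, 0.1, 98.0]
force: [0.3, -2.7, 3.4]
grip_width: 0.0213
grasp_force: 60.0
```

Call:
servo_tool([
  [[0,0,0,0,0,0,0],[0,0,0,0,0,0,0],[0,0,0,0,0,0,0],[0,0,0,0,0,0,0]],
])

```text
time_s: 12.83
tool_pos: [0.5032, -0.0292, 0.08]
tool_rot: [180.0, 0.0, 98.1]
force: [-0.4, -0.8, 3.7]
grip_width: 0.0213
grasp_force: 60.0
```

Run:
```python
from waf import *
where()
q,c=waf(); print(len(q))
for x in range(-100,190,15):
    k=q[abs(q[:,0]-x)<7]
    if len(k): print(x,len(k),np.median(k[:,2]).round(1),k[:,2].max().round(1),k[:,1].min().round(),k[:,1].max().round())
cv2.imwrite("pics/k.png",cv2.resize(c["frame"][130:225,185:335],None,fx=5,fy=5,interpolation=cv2.INTER_CUBIC)[:,:,::-1])
```

```text
tip st mm [ 45.7  -2.4 101.5] yaw -81.93 f [-0.4 -0.8  3.7] t 12.8333
376
-100 2 17.3 19.4 -65.0 -64.0
-55 1 17.0 17.0 -65.0 -65.0
-10 1 14.3 14.3 -60.0 -60.0
5 26 28.4 37.4 -63.0 44.0
20 155 45.6 76.6 -58.0 53.0
35 82 79.9 108.6 -39.0 54.0
50 72 111.3 118.2 -57.0 52.0
65 1 20.0 20.0 -12.0 -12.0
80 1 15.7 15.7 -42.0 -42.0
95 2 20.5 20.9 -60.0 -48.0
```

View pics/k.png

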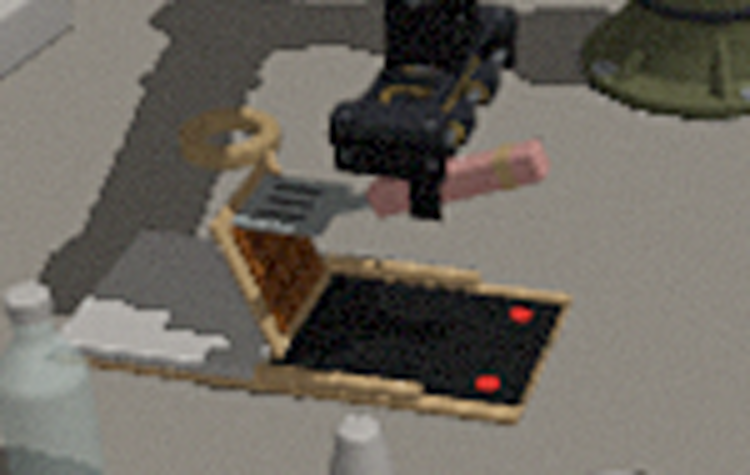

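The waffle leans about 115° over the step, brown side facing the griddle. The tip presses down on the pad's wall (3.7 N) and pins it, so I ease the blade up, then nudge forward.

Call:
servo_tool([
  [[0,0,-0.01,0,0,0,0],[-0.003,0,-0.02,0,0,0,0],[-0.01,0,-0.03,0,0,0,0],[-0.025,0,-0.03,0,0,0,0],[-0.04,0,-0.03,0,0,0,0],[-0.055,0,-0.028,0,0,0,0],[-0.07,0,-0.026,0,0,0,0],[-0.07,0,-0.026,0,0,0,0],[-0.07,0,-0.026,0,0,0,0]],
])

```text
time_s: 13.63
tool_pos: [0.5058, -0.0507, 0.0872]
tool_rot: [-180.0, -0.0, 98.0]
force: [1.0, -0.4, -0.6]
grip_width: 0.0214
grasp_force: 60.0
```

Run:
```python
from waf import *
where()
q,c=waf(); print(len(q))
for x in range(-100,190,15):
    k=q[abs(q[:,0]-x)<7]
    if len(k): print(x,len(k),np.median(k[:,2]).round(1),k[:,2].max().round(1),k[:,1].min().round(),k[:,1].max().round())
```

```text
tip st mm [ 67.4  -3.1 108.6] yaw -82.02 f [ 1.  -0.4 -0.6] t 13.6333
492
-85 2 18.1 22.2 -65.0 -64.0
20 65 30.9 38.9 -58.0 65.0
35 74 35.1 40.3 -58.0 50.0
50 60 35.5 39.2 -49.0 53.0
65 60 35.2 40.6 -62.0 52.0
80 59 35.5 39.8 -46.0 51.0
95 56 34.9 39.9 -45.0 47.0
110 50 35.1 39.5 -54.0 52.0
125 32 31.0 35.0 -53.0 49.0
140 1 21.7 21.7 8.0 8.0
```

The waffle lies flat, brown side up, with its centre about 22 mm short of the board's centre. Now the turner goes back.

Run:
```python
from plan import *
o=get_obs(); W=(.49,.12,.13,180,0,97); plan(W); plan((.5315,.3237,.10,180,0,84.5),base=(W[:3],W[3:]))
```

```text
[0.5694, 0.0268, -0.1423, -0.0001, -0.0001, 0.0056]
[0.6571, 0.2201, 0.1, 0.0, -0.0, 0.0694]
```

Call:
servo_tool([
  [[0.05,0,-0.07,0,0,0,0],[0.13,0.005,-0.13,0,0,0,0],[0.23,0.01,-0.142,0,0,0,0],[0.33,0.015,-0.142,0,0,0,0],[0.43,0.02,-0.142,0,0,0,0],[0.52,0.025,-0.142,0,0,0.005,0],[0.569,0.027,-0.142,0,0,0.0056,0],[0.569,0.027,-0.142,0,0,0.0056,0]],
])

```text
time_s: 14.35
tool_pos: [0.4891, 0.1251, 0.1304]
tool_rot: [180.0, -0.1, 97.4]
force: [-0.3, 0.1, 0.0]
grip_width: 0.0215
grasp_force: 60.0
```

Call:
servo_tool([
  [[0.1,0.035,0.02,0,0,0.01,0],[0.2,0.07,0.04,0,0,0.02,0],[0.3,0.1,0.06,0,0,0.032,0],[0.4,0.135,0.08,0,0,0.043,0],[0.5,0.17,0.1,0,0,0.054,0],[0.6,0.2,0.1,0,0,0.065,0],[0.657,0.22,0.1,0,0,0.069,0],[0.657,0.22,0.1,0,0,0.069,0],[0.657,0.22,0.1,0,0,0.069,0]],
])

```text
time_s: 15.1
tool_pos: [0.5312, 0.3241, 0.0994]
tool_rot: [-179.9, 0.0, 84.7]
force: [0.8, -0.5, -1.4]
grip_width: 0.0214
grasp_force: 60.0
```

Run:
```python
from plan import *
from cell import eyes
o=get_obs(); T=rot(o["tool_rot"]); print(o["tool_pos"],o["tool_rot"])
for n in("top","scene"):
    k=eyes.read_camera(n)
    D=k["depth"]; v,u=np.mgrid[0:400,0:640]
    P=rot(k["rotation"]).apply(np.stack([(u-k["cx"])/k["fx"]*D,(v-k["cy"])/k["fy"]*D,D],-1).reshape(-1,3))+k["origin"]
    t=T.inv().apply(P-o["tool_pos"])*[-1,1,-1]; t[:,2]+=Z0
    m=(abs(t[:,1])<.04)&(t[:,0]>.075)&(t[:,0]<.16)&(abs(t[:,2])<.03)&(D.reshape(-1)>0)
    q=t[m]; print(n,len(q),"x",q[:,0].max().round(4),"y",q[:,1].min().round(4),q[:,1].max().round(4),"z fit",np.polyfit(q[:,0]-.137,q[:,2],1).round(4))
plan((.5315,.3237,-.0215,180,0,84.5))
```

```text
[0.53120938 0.32405335 0.09941332] [-1.79932131e+02  1.94874831e-02  8.47150680e+01]
top 526 x 0.137 y -0.032 0.037 z fit [-0.0023  0.0028]
scene 231 x 0.1387 y -0.0362 0.038 z fit [-0.001  0.004]
[0.0073, -0.0022, 0.4035, -0.0001, 0.0006, 0.0001]
```

The turner hasn't twisted in the grip. I lower it slowly to 1 mm above home, release, and rise.

Call:
servo_tool([
  [[0,-0.001,0.08,0,0,0,0],[0,-0.001,0.16,0,0,0,0],[0,-0.001,0.24,0,0,0,0],[0,-0.001,0.3,0,0,0,0],[0,-0.001,0.34,0,0,0,0],[0,-0.001,0.37,0,0,0,0],[0,-0.001,0.39,0,0,0,0],[0,-0.001,0.4,0,0,0,0],[0,-0.001,0.4,0,0,0,0],[0,-0.001,0.4,0,0,0,0]],
])

```text
time_s: 16.03
tool_pos: [0.5318, 0.3239, -0.0192]
tool_rot: [179.9, -0.0, 84.6]
force: [-0.7, -0.5, -0.2]
grip_width: 0.0214
grasp_force: 60.0
```

Call:
servo_tool([
  [[0,0,0,0,0,0,0.6],[0,0,0,0,0,0,0.6],[0,0,0,0,0,0,0.6],[0,0,0,0,0,0,0.6],[0,0,0,0,0,0,0.6],[0,0,0,0,0,0,0.6],[0,0,-0.05,0,0,0,0.6],[0,0,-0.12,0,0,0,0.6],[0,0,-0.25,0,0,0,0.6],[0,0,-0.38,0,0,0,0.6],[0,0,-0.5,0,0,0,0.6],[0,0,-0.6,0,0,0,0.6]],
])

```text
time_s: 17.03
tool_pos: [0.5315, 0.3245, 0.1643]
tool_rot: [179.8, -0.1, 84.6]
force: [0.9, -0.6, -0.9]
grip_width: 0.0523
grasp_force: 0.0
```

Call:
servo_tool([
  [[-0.1,-0.1,0,0,0,0,0.6],[-0.2,-0.2,0,0,0,0,0.6],[-0.2,-0.3,0,0,0,0,0.6],[-0.2,-0.35,0,0,0,0,0.6],[-0.2,-0.35,0,0,0,0,0.6],[-0.2,-0.35,0,0,0,0,0.6]],
])

```text
time_s: 17.53
tool_pos: [0.4212, 0.2739, 0.1612]
tool_rot: [179.8, 0.1, 84.7]
force: [0.5, 0.3, 1.0]
grip_width: 0.0522
grasp_force: 0.0
```

Run:
```python
from waf import *
o=get_obs(); print(o["tool_pos"],o["time_s"])
q,c=waf(); q=q[q[:,0]>10]; print("waffle st",np.percentile(q,[1,50,99],axis=0).round(1))
lip=q[q[:,2]>25]; print(rect(lip/1000*1)) if 0 else print(cv2.minAreaRect(lip[:,:2].astype(np.float32)))
k=q[q[:,2]>31]; A=np.c_[k[:,:2],np.ones(len(k))]; print("tilt",np.linalg.lstsq(A,k[:,2],rcond=None)[0])
s=c["frame"]
hsv=cv2.cvtColor(s,cv2.COLOR_RGB2HSV); D=c["depth"]; v,u=np.mgrid[0:400,0:640]
P=(rot(c["rotation"]).apply(np.stack([(u-c["cx"])/c["fx"]*D,(v-c["cy"])/c["fy"]*D,D],-1).reshape(-1,3))+c["origin"]).reshape(400,640,3)
m=((hsv[...,0]<9)|(hsv[...,0]>172))&(hsv[...,1]>60)&(hsv[...,1]<150)&(hsv[...,2]>110)&(abs(P[...,0]-.53)<.06)&(P[...,1]>.26)&(P[...,1]<.42)&(P[...,2]>.01)&(P[...,2]<.1)
h=P[m]
for y in np.arange(.28,.41,.02):
    z=h[abs(h[:,1]-y)<.008]
    if len(z): print(round(y,2),np.percentile(z,[5,50,95],axis=0)[:,[0,2]].round(3).tolist())
```

```text
[0.42123946 0.27389061 0.16123499] 17.5333
waffle st [[ 15.3 -55.9  19.3]
 [ 65.3   7.5  34.3]
 [123.3  52.7  40.2]]
((70.50360107421875, -1.3183326721191406), (119.39793395996094, 112.90123748779297), 89.57628631591797)
tilt [ 1.58269489e-03 -3.88634160e-03  3.51165203e+01]
0.28 [[0.523, 0.015], [0.535, 0.029], [0.539, 0.033]]
0.3 [[0.527, 0.016], [0.538, 0.033], [0.542, 0.04]]
0.32 [[0.526, 0.024], [0.539, 0.042], [0.543, 0.049]]
0.34 [[0.528, 0.031], [0.541, 0.049], [0.545, 0.055]]
0.36 [[0.529, 0.042], [0.543, 0.058], [0.548, 0.065]]
0.38 [[0.533, 0.068], [0.542, 0.07], [0.547, 0.071]]
0.4 [[0.535, 0.057], [0.545, 0.067], [0.549, 0.077]]
```

```bash
python3 -c "
from cell import env
print(env.sign_off())"
```

```text
the job is handed in; nothing more can be done
None
```

The waffle was flipped and measured flat, brown side up, about 24 mm short of the board's centre; the turner measured back on its rest, and the job was handed in at about 17.6 s with no verdict shown.

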